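File the small notebook upright in the narrow slot of the sorter

TASK

Take the small notebook off the sloping wooden rest and file it in the narrow slot of the wooden sorter. With the notebook still leaning as it did on the rest, put its lower long edge into the mouth of the slot, hold it there a moment, then straighten it upright and lower it until it stands on the floor of the slot, centred along the slot's length. Let go of it.

Things in the scene. Friction and masses are not known exactly. Their poses are not given: they have to be found in the camera images.
- notebook: Loose pale hard-cover notebook 180x126x14 mm, 0.2 kg, does not open; it leans on the rest, spine up, 20 degrees back from upright (the big one lying flat is not meant). Origin: centre of its back cover; x along the 180, y up the slope (page edge -63, spine +63 mm), z through the thickness to the rest's front (mid-thickness z +7). Grip the middle of the spine across the 14 mm.
- lower_edge (a point): Middle of the notebook's lower long edge (the page edge) at half its thickness: point (0, -63, +7) mm in the notebook's frame; same axes as the notebook.
- rest: Sloping rest of light wood, fixed; foot 115x160 mm, 85 mm high. Origin: centre of its underside; x to its back, y along its width, z up. The panel leans 20 degrees from upright toward +x behind the notebook's lower 70 mm; the upper 56 mm stand free on both sides. An 8 mm lip holds the lower edge in front: lift the notebook off up along the slope.
- narrow_slot (a point): Middle of the narrow slot's floor, 8 mm over the desk, in the fixed light-wood sorter (118x200 mm, 66 mm high). x across the slots (to the back), y along, z up. The slot, in front, is 20 mm wide, 190 long, open at the ends; walls 12 mm thick, straight to 45 mm over this floor, then chamfered to 36 mm wide at the rim, 58 mm over it. The wide slot (46 mm, unused) is 45 mm behind (+x).

How it is judged:
By the outcome, as a careful person would: the job done as asked, in the order asked, and still so for the second after the job is handed in, with the robot touching nothing.
It also fails if it takes over 45 s, if anything falls off the work surface, if the arm or the gripper's body presses on something with over 40 N, if the wrist force passes 120 N, or if a joint passes its speed limit or range.

ROBOT

A 6-joint arm with a two-finger parallel gripper is mounted at the origin on a cart in front of the work surface, level with it; the furniture and walls round the work are solid. World frame = base frame: x ahead of the robot, y to its left, z up, the work surface at z = 0. Lengths are in mm, angles in degrees, forces in N, time in s.
With the tool pointing down it reaches from about 300 to 950 mm from the base axis. Payload 3.1 kg.
Tool frame: the origin (TCP) lies midway between the tips of the shut fingers; the grasp point (between the pads) lies 19 mm behind it; z points along the fingers, y is the line along which they close (so a half turn about z gives the same grasp; the last joint's range is limited). The gripper opens to 85 mm and grips with 20 to 120 N. Pads are 22 mm wide; open, the fingers measure 114 mm over their backs; the gripper's body (76 mm by 85 mm) begins 54 mm behind the grasp point. The pads swing forward as they close: fully open they stand 13 mm farther back than shut.
Start: joints at [-68.279, 17.653, 93.61, -0, 68.738, -3.994], TCP at [271.153, -563.123, 231.272] pointing down, gripper open.
Joint ranges: [-175.34, 175.34], [-45.06, 112.39], [2.9, 150.54], [-68.45, 248.45], [3.09, 151.38], [-168.51, 168.51]. Speed limits (degrees/s): [159.86, 159.86, 180, 180, 180, 180].

INTERFACE

Orientations are given as a 3x3 rotation matrix whose columns are the frame's x, y, z axes.
In Python, from station import * gives the robot as it stands. The module is installed in compiled form; this text tells all that it offers.
- The arm moves only by the tool drive_tool, never from a script. Its argument "motion" is a list of rows, each a list of 3 entries, a list of its own where there are three numbers: the opening, from 0 (shut) to 1 (fully open), then the shift along the world's x, y, z in m, then the turn about the world's z in rad. A call has exactly 5 rows; each row shifts and turns the commanded pose from where the row before left it; what a row does not reach is not made up. A row lasts 1/12 s, in which the tool goes at most 41.7 mm and 7.16 degrees, less where a joint would pass 70% of its speed; a pose out of reach is approached as far as the arm can. A call with a gripper value outside its range is refused whole. The fingers move at their own pace and stop on an object; the grip force is fixed at half the most. Time passes only in rows, so rows that do not move let the fingers close, or fill a call up. It gives the time, the measured TCP pose, the force, the opening and the grip force at its end, in the units of the state.
- get_obs(): the state, without advancing time (a new reading comes with each control period).
- camera(name): name is "scene" or "top"; returns a dict with "img" (384x512x3 uint8, red, green, blue), "depth" (384x512 float32, mm along the optical axis (not along the pixel's ray), 0 where there is no reading), "mtx" (3x3 intrinsics, pixels), "T" (4x4, takes a point from camera to world coordinates). Camera axes: x right, y up, looking along -z (the intrinsics and any distortion apply to the point x, -y, -z); pixel columns grow to the right and rows downward; lengths in mm; the calibration is good to about 2 mm. A picture is of the moment at which its call begins.
- job_done(): hands the job in; it is judged then, once.
The state is a dict: "time_s": time; "qpos": joint angles; "joint_vel": joint speeds; "joint_torque": joint torques, N m; "position": TCP position; "tcp_rot": TCP orientation; "wrist_force": force on the tool from outside, world axes, zero at the start; "moment": the same for the moment, N m; "grip_width": finger opening in mm; "finger_force": force on a finger pad.
Only numpy, scipy, OpenCV 4.12 (cv2) and the standard library are available. Lean on these libraries where they do the work, as an engineer would, in place of code of your own. Each camera call takes 0.05 s, during which the arm holds its last target. There are 200 camera calls.

## Working session

There is one attempt and no reset: what is moved stays moved. The work goes in short steps, Python scripts to look and compute and a tool call to move; the robot and the scene stay as the last step left them, time stands still between calls to the robot, and variables do not carry over. Pictures are saved under pics/ and viewed, at most 10 in all, crops included, and the job is handed in when it is done.

Besides the shell and the picture viewer there is one more tool, called by a JSON object that holds its "fn" and its "kwargs", one argument or row to a line. drive_tool: Moves the arm, as the interface text tells. Its arguments: {"type":"object","properties":{"motion":{"type":"array"}},"required":["motion"]}

```bash
mkdir -p pics
python3 - <<'E'
from station import *
import cv2,numpy as np
o=get_obs();print(o['position'],np.round(o['tcp_rot'],3).tolist(),o['grip_width'])
for n in('scene','top'):
    c=camera(n);np.savez(n+'0.npz',**c);cv2.imwrite(f'pics/{n}0.png',c['img'][:,:,::-1]);print(n,np.round(c['T'],2).tolist(),c['mtx'].tolist(),[k for k in c])
E
```

```text
[ 270.83011274 -562.34756065  230.01731745] [[0.901, 0.434, -0.001], [0.434, -0.901, 0.002], [0.0, -0.002, -1.0]] 85.60637481353972
scene [[-0.89, 0.3, -0.36, 205.57], [-0.47, -0.56, 0.68, 568.91], [0.0, 0.77, 0.64, 609.26], [0.0, 0.0, 0.0, 1.0]] [[351.08126816181027, 0.0, 250.08012635496982], [0.0, 351.08126816181027, 189.69958055146242], [0.0, 0.0, 1.0]] ['img', 'depth', 'mtx', 'T']
top [[0.01, 0.99, -0.11, 435.01], [-1.0, 0.01, 0.04, 9.3], [0.04, 0.11, 0.99, 909.86], [0.0, 0.0, 0.0, 1.0]] [[355.5942912237753, 0.0, 256.6995241204156], [0.0, 355.5942912237753, 189.29372584714227], [0.0, 0.0, 1.0]] ['img', 'depth', 'mtx', 'T']
```

View pics/scene0.png

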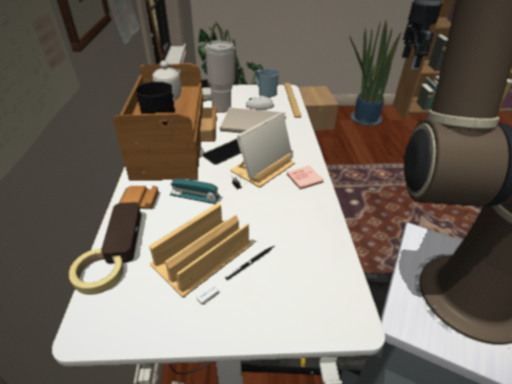

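View pics/top0.png

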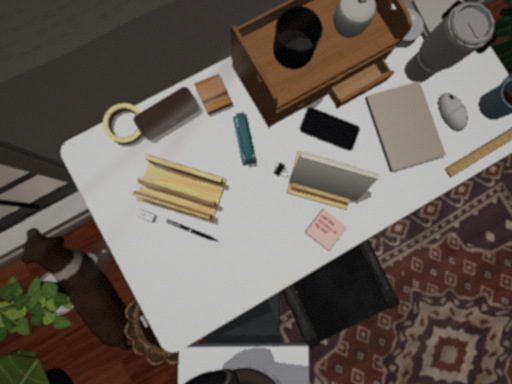

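The scene shows the rest with the leaning notebook at about scene (265,150) / top (330,180). The sorter is at scene (203,250) / top (180,187), with the narrow slot on the robot's side.

```bash
cat > h.py <<'E'
import numpy as np,cv2
def cloud(c):
    d=c['depth'];v,u=np.mgrid[:384,:512];K=c['mtx']
    P=np.stack([(u-K[0,2])/K[0,0]*d,-(v-K[1,2])/K[1,1]*d,-d],-1)
    W=P@c['T'][:3,:3].T+c['T'][:3,3];W[d==0]=np.nan;return W
E
python3 - <<'E'
from h import *
c={n:dict(np.load(n+'0.npz')) for n in('scene','top')}
W={n:cloud(c[n]) for n in c}
# table height check
for n,(u,v) in dict(top=(270,230),scene=(290,260)).items(): print(n,'desk',W[n][v-3:v+3,u-3:u+3].mean((0,1)).round(1))
def rect(Q,name):
    r=cv2.minAreaRect(Q[:,:2].astype(np.float32));print(name,len(Q),np.round(r[0],1),np.round(r[1],1),round(r[2],2),Q[:,2].min().round(1),Q[:,2].max().round(1))
for n,b in dict(top=(130,150,235,225),scene=(145,200,260,295)).items():
    R=W[n][b[1]:b[3],b[0]:b[2]].reshape(-1,3);
    rect(R[(R[:,2]>58)&(R[:,2]<75)],n+' sorter rim'); rect(R[(R[:,2]>12)&(R[:,2]<80)],n+' sorter all')
N={}
for n,b in dict(top=(285,150,380,212),scene=(228,108,300,186)).items():
    R=W[n][b[1]:b[3],b[0]:b[2]].reshape(-1,3);I=c[n]['img'][b[1]:b[3],b[0]:b[2]].reshape(-1,3).astype(int)
    m=(R[:,2]>30)&(R[:,2]<160)&(I.max(1)-I.min(1)<30);Q=R[m]
    # front plane RANSAC-ish: iterative
    s=Q.copy()
    for k in range(8):
        p=s.mean(0);nv=np.linalg.svd(s-p,full_matrices=False)[2][2];nv*=np.sign(nv[2]);s=Q[abs((Q-p)@nv)<max(3,12-2*k)]
    yaw=np.degrees(np.arctan2(-nv[1],-nv[0]));print(n,'front plane',len(s),len(Q),p.round(1),nv.round(3),'yaw',yaw.round(2),'lean',np.degrees(np.arcsin(nv[2])).round(2))
    h=np.array([-nv[1],nv[0],0]);h/=np.linalg.norm(h);up=np.cross(h,nv);up*=np.sign(up[2]);
    a=(s-p)@h;bb=(s-p)@up;print(' extents along',np.percentile(a,[.5,99.5]).round(1),h.round(3),'up',np.percentile(bb,[.5,99.5]).round(1),'zmax',Q[:,2].max().round(1))
    mid=p+h*np.mean(np.percentile(a,[.5,99.5]))+up*np.percentile(bb,99.5);print(' top front edge mid',mid.round(1))
    rect(R[(R[:,2]>3)&(R[:,2]<11)],n+' restfoot')
E
```

```text
top desk [ 4.336e+02 -6.260e+01 -1.000e-01]
scene desk [ 3.589e+02  8.660e+01 -2.000e-01]
top sorter rim 1046 [534.9 163. ] [190.6 101.9] 73.19 58.0 72.6
top sorter all 1585 [511.2 170.1] [190.7 151.4] 73.15 12.0 72.6
scene sorter rim 1321 [535.2 163.2] [191.3 104.5] 73.45 58.0 68.7
scene sorter all 4549 [599.7 146.3] [191.7 329.1] 74.77 12.0 68.7
top front plane 2105 2418 [ 554.  -200.1   91.4] [-0.904  0.249  0.347] yaw -15.37 lean 20.28
 extents along [-89.1  89. ] [-0.265 -0.964  0.   ] up [-64.7  54.2] zmax 144.1
 top front edge mid [ 572.2 -205.   142.2]
top restfoot 461 [ 561.8 -227.5] [160.  250.2] 0.93 3.0 11.0
scene front plane 1889 2083 [ 554.5 -194.8   87.5] [-0.906  0.249  0.342] yaw -15.37 lean 20.03
 extents along [-84.5  94.3] [-0.265 -0.964  0.   ] up [-60.3  56.9] zmax 142.7
 top front edge mid [ 572.  -204.7  141. ]
scene restfoot 790 [ 617.4 -326.6] [265.1 472.9] 27.69 3.0 11.0
```

{"fn": "drive_tool", "kwargs": {
  "motion": [
    [1, [0.026, 0.03, 0], 0.085],
    [1, [0.026, 0.03, 0], 0.085],
    [1, [0.026, 0.03, 0], 0.085],
    [1, [0.026, 0.03, 0], 0.085],
    [1, [0.026, 0.03, 0], 0.085]
  ]
}}

```text
time_s: 0.52
position: [401.7, -411.4, 230.7]
tcp_rot: [[0.639, 0.769, -0.001], [0.769, -0.639, 0.001], [0.0, -0.001, -1.0]]
wrist_force: [0.6, 0.5, 0.7]
grip_width: 85.4
finger_force: 0.0
```

{"fn": "drive_tool", "kwargs": {
  "motion": [
    [0.5, [0.026, 0.03, 0], 0.085],
    [0.5, [0.026, 0.03, 0], 0.085],
    [0.4, [0.026, 0.03, 0], 0.085],
    [0.4, [0.026, 0.03, 0], 0.085],
    [0.4, [0.026, 0.03, 0], 0.085]
  ]
}}

```text
time_s: 0.93
position: [531.8, -261.2, 230.8]
tcp_rot: [[0.265, 0.964, -0.001], [0.964, -0.265, 0.0], [0.0, -0.001, -1.0]]
wrist_force: [-0.5, 0.4, -0.1]
grip_width: 34.1
finger_force: 0.0
```

Run:
```python
from station import *
from h import *
o=get_obs();R=o['tcp_rot'];print(o['position'],np.degrees(np.arctan2(R[1,1],R[0,1])),o['grip_width'],np.round(o['qpos'],1))
for n,b in dict(top=(130,150,235,225),scene=(145,200,260,295)).items():
    W=cloud(dict(np.load(n+'0.npz')))[b[1]:b[3],b[0]:b[2]].reshape(-1,3)
    for a in(-16.2,-16.6,-17.):
        x=np.array([np.cos(np.radians(a)),np.sin(np.radians(a))]);y=np.array([-x[1],x[0]])
        Q=W[(W[:,2]>62)&(W[:,2]<70)];u=(Q[:,:2]-[535,163])@x;v=(Q[:,:2]-[535,163])@y
        k=abs(u)<60;u=u[k];v=v[k]
        h=np.histogram(u,np.arange(-56,57,2))[0];print(n,a,'vrange',np.percentile(v,[1,99]).round(1),h.tolist())
```

```text
[ 531.79979481 -261.2307502   230.84213431] -15.34316545411049 34.108022468444446 [-30.4  14.2  98.1  -0.   67.8 -15. ]
top -16.2 vrange [-93.6  92.4] [0, 1, 34, 70, 65, 41, 10, 0, 0, 0, 0, 0, 0, 0, 0, 0, 0, 0, 0, 0, 12, 51, 69, 67, 28, 0, 0, 0, 0, 0, 0, 0, 0, 0, 0, 0, 0, 0, 0, 0, 0, 0, 0, 0, 0, 0, 1, 48, 67, 63, 67, 65, 65, 23, 0, 0]
top -16.6 vrange [-93.8  92.5] [0, 0, 36, 70, 65, 41, 9, 0, 0, 0, 0, 0, 0, 0, 0, 0, 0, 0, 0, 0, 7, 57, 69, 66, 28, 0, 0, 0, 0, 0, 0, 0, 0, 0, 0, 0, 0, 0, 0, 0, 0, 0, 0, 0, 0, 0, 0, 49, 70, 61, 65, 69, 58, 27, 0, 0]
top -17.0 vrange [-93.6  92.4] [0, 0, 36, 69, 67, 42, 7, 0, 0, 0, 0, 0, 0, 0, 0, 0, 0, 0, 0, 0, 7, 56, 70, 68, 26, 0, 0, 0, 0, 0, 0, 0, 0, 0, 0, 0, 0, 0, 0, 0, 0, 0, 0, 0, 0, 0, 0, 50, 65, 65, 64, 69, 63, 23, 0, 0]
scene -16.2 vrange [-92.4  94. ] [0, 1, 84, 93, 47, 9, 1, 0, 0, 0, 0, 0, 0, 0, 0, 0, 0, 0, 0, 0, 8, 76, 87, 84, 31, 3, 0, 0, 0, 0, 0, 0, 0, 0, 0, 0, 0, 0, 0, 0, 0, 0, 0, 0, 0, 0, 10, 78, 77, 62, 62, 59, 44, 18, 2, 0]
scene -16.6 vrange [-92.3  94.1] [0, 0, 100, 83, 43, 9, 0, 0, 0, 0, 0, 0, 0, 0, 0, 0, 0, 0, 0, 0, 9, 68, 105, 74, 31, 2, 0, 0, 0, 0, 0, 0, 0, 0, 0, 0, 0, 0, 0, 0, 0, 0, 0, 0, 0, 0, 7, 79, 80, 56, 63, 59, 51, 15, 2, 0]
scene -17.0 vrange [-92.3  94.3] [0, 1, 102, 82, 43, 7, 0, 0, 0, 0, 0, 0, 0, 0, 0, 0, 0, 0, 0, 0, 15, 65, 110, 66, 29, 4, 0, 0, 0, 0, 0, 0, 0, 0, 0, 0, 0, 0, 0, 0, 0, 0, 0, 0, 0, 0, 6, 84, 79, 56, 63, 59, 49, 15, 1, 0]
```

{"fn": "drive_tool", "kwargs": {
  "motion": [
    [0.38, [0.015, 0.018, 0], 0],
    [0.38, [0.015, 0.018, 0], 0],
    [0.38, [0.0154, 0.0188, -0.01], 0],
    [0.38, [0, 0, -0.03], 0],
    [0.38, [0, 0, -0.03], 0]
  ]
}}

```text
time_s: 1.35
position: [579.0, -207.3, 162.1]
tcp_rot: [[0.266, 0.964, 0.004], [0.964, -0.266, -0.002], [-0.001, 0.005, -1.0]]
wrist_force: [0.5, -0.1, -0.6]
grip_width: 32.3
finger_force: 0.0
```

{"fn": "drive_tool", "kwargs": {
  "motion": [
    [0.38, [0, 0, -0.015], 0],
    [0.38, [0, 0, -0.0108], 0],
    [0.38, [0, 0, 0], 0],
    [0.38, [0, 0, 0], 0],
    [0.38, [0, 0, 0], 0]
  ]
}}

```text
time_s: 1.77
position: [577.6, -209.0, 136.9]
tcp_rot: [[0.269, 0.963, 0.002], [0.963, -0.269, -0.001], [-0.0, 0.003, -1.0]]
wrist_force: [0.5, -0.5, -0.8]
grip_width: 32.1
finger_force: 0.0
```

Run:
```python
from station import *
import cv2,numpy as np
c=camera('scene');cv2.imwrite('pics/s1.png',cv2.resize(c['img'][50:210,180:380,::-1],(800,640)[:1]+(600,),interpolation=cv2.INTER_CUBIC))
```

```text
(no output)
```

View pics/s1.png

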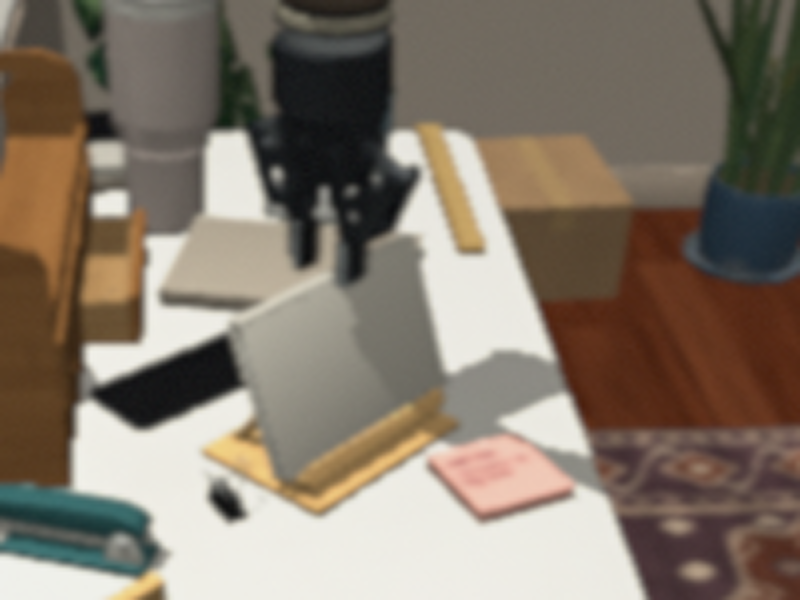

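{"fn": "drive_tool", "kwargs": {
  "motion": [
    [0.1, [0, 0, 0], 0],
    [0.1, [0, 0, 0], 0],
    [0.1, [0, 0, 0], 0],
    [0.1, [0, 0, 0], 0],
    [0.1, [0, 0, 0], 0]
  ]
}}

```text
time_s: 2.23
position: [577.6, -208.9, 137.1]
tcp_rot: [[0.269, 0.963, 0.002], [0.963, -0.269, -0.001], [-0.001, 0.003, -1.0]]
wrist_force: [-0.6, -1.2, 6.0]
grip_width: 8.3
finger_force: 8.3
```

```bash
cat >> h.py <<'E'
def lean(c,tcp,ylo=30):
    # front cover plane of the notebook: grey points below the fingers
    W=cloud(c).reshape(-1,3);I=c['img'].reshape(-1,3).astype(int);r=W-tcp
    m=(np.hypot(r[:,0],r[:,1])<125)&(r[:,2]<-4)&(r[:,2]>-125)&(W[:,2]>15)&(I.max(1)-I.min(1)<30)&(I.min(1)>70)
    Q=W[m];best=None;g=np.random.default_rng(0)
    for k in range(300):
        a,b,d=Q[g.choice(len(Q),3,False)];n=np.cross(b-a,d-a);L=np.linalg.norm(n)
        if L<100: continue
        n/=L
        if abs(n[2])>.7: continue
        i=abs((Q-a)@n)<2.5
        if best is None or i.sum()>best.sum(): best=i
    s=Q[best];p=s.mean(0);n=np.linalg.svd(s-p,full_matrices=False)[2][2];n*=-np.sign(n[0])
    h=np.array([-n[1],n[0],0]);h/=np.linalg.norm(h);up=np.cross(h,n);up*=np.sign(up[2])
    a=np.percentile((s-p)@h,[1,99]);b=np.percentile((s-p)@up,[1,99])
    return dict(n=len(s),lean=np.degrees(np.arcsin(n[2])).round(1),head=np.degrees(np.arctan2(-n[1],-n[0])).round(1),along=a.round(0),up=b.round(0),mid=(p+h*a.mean()).round(1),bot=(p+h*a.mean()+up*b[0]).round(1),top=(p+h*a.mean()+up*b[1]).round(1))
def look(name):
    from station import camera,get_obs
    o=get_obs();print(o['time_s'],o['position'].round(1) if hasattr(o['position'],'round') else o['position'],o['grip_width'],o['finger_force'],np.round(o['wrist_force'],1))
    for n in('scene','top'):
        c=camera(n);cv2.imwrite(f'pics/{name}_{n}.png',c['img'][:,:,::-1])
        try: print(n,lean(c,np.array(o['position'])))
        except Exception as e: print(n,e)
E
python3 -c "from h import *;look('g')"
```

```text
2.2333 [ 577.6 -208.9  137.1] 8.255234881683359 8.26754296431318 [-0.6 -1.2  6. ]
scene {'n': 1750, 'lean': np.float64(22.7), 'head': np.float64(-15.4), 'along': array([-84.,  92.]), 'up': array([-56.,  53.]), 'mid': array([ 551.3, -198.6,   82.8]), 'bot': array([ 530.3, -192.8,   30.7]), 'top': array([ 571.2, -204.1,  132. ])}
top {'n': 1217, 'lean': np.float64(22.8), 'head': np.float64(-15.4), 'along': array([-53.,  65.]), 'up': array([-55.,  56.]), 'mid': array([ 557.5, -170.4,   80.4]), 'bot': array([ 537. , -164.8,   30. ]), 'top': array([ 578.5, -176.2,  132.2])}
```

{"fn": "drive_tool", "kwargs": {
  "motion": [
    [0.38, [0, 0, 0], 0],
    [0.38, [0, 0, 0], 0],
    [0.38, [0, 0, 0], 0],
    [0.38, [0, 0, -0.005], 0],
    [0.38, [0, 0, 0], 0]
  ]
}}

```text
time_s: 2.75
position: [575.6, -207.9, 129.0]
tcp_rot: [[0.269, 0.963, -0.002], [0.963, -0.269, 0.001], [0.0, -0.002, -1.0]]
wrist_force: [0.3, -1.0, -0.3]
grip_width: 32.7
finger_force: 0.0
```

{"fn": "drive_tool", "kwargs": {
  "motion": [
    [0.1, [0, 0, 0], 0],
    [0.1, [0, 0, 0], 0],
    [0.1, [0, 0, 0], 0],
    [0.1, [0, 0, 0], 0],
    [0.1, [0, 0, 0], 0]
  ]
}}

```text
time_s: 3.17
position: [575.8, -208.1, 130.5]
tcp_rot: [[0.268, 0.963, -0.002], [0.963, -0.268, 0.001], [0.0, -0.002, -1.0]]
wrist_force: [-1.4, 1.1, 2.7]
grip_width: 13.1
finger_force: 58.6
```

```bash
python3 -c "from h import *;look('g2')"
```

```text
3.1667 [ 575.8 -208.1  130.5] 13.089695976187954 58.58130471780896 [-1.4  1.1  2.7]
scene {'n': 1603, 'lean': np.float64(19.9), 'head': np.float64(-15.4), 'along': array([-85.,  92.]), 'up': array([-53.,  50.]), 'mid': array([ 549.9, -198.1,   78.3]), 'bot': array([ 532.5, -193.4,   28.6]), 'top': array([ 566.3, -202.7,  125.4])}
top {'n': 1008, 'lean': np.float64(19.9), 'head': np.float64(-15.3), 'along': array([-52.,  64.]), 'up': array([-51.,  52.]), 'mid': array([ 556.9, -168.7,   76.9]), 'bot': array([ 540.2, -164.1,   28.9]), 'top': array([ 573.9, -173.4,  125.5])}
```

{"fn": "drive_tool", "kwargs": {
  "motion": [
    [0, [0.0013, -0.0004, 0.0038], 0],
    [0, [0.0026, -0.0007, 0.0075], 0],
    [0, [0.0026, -0.0007, 0.0075], 0],
    [0, [0.0026, -0.0007, 0.0075], 0],
    [0, [0.0026, -0.0007, 0.0075], 0]
  ]
}}

```text
time_s: 3.68
position: [587.8, -211.3, 164.6]
tcp_rot: [[0.269, 0.963, -0.002], [0.963, -0.269, 0.001], [0.0, -0.002, -1.0]]
wrist_force: [-4.7, 1.9, -3.6]
grip_width: 12.9
finger_force: 59.6
```

```bash
python3 -c "from h import *;look('g3')"
```

```text
3.6833 [ 587.8 -211.3  164.6] 12.857555584932998 59.56896881572902 [-4.7  1.9 -3.6]
scene {'n': 1760, 'lean': np.float64(19.8), 'head': np.float64(-15.3), 'along': array([-84.,  93.]), 'up': array([-55.,  53.]), 'mid': array([ 561. , -201.3,  110.1]), 'bot': array([ 543.1, -196.4,   58.5]), 'top': array([ 578.3, -206. ,  159.8])}
top {'n': 1187, 'lean': np.float64(20.3), 'head': np.float64(-15.3), 'along': array([-54.,  65.]), 'up': array([-51.,  52.]), 'mid': array([ 568.5, -174. ,  110.5]), 'bot': array([ 551.4, -169.3,   62.5]), 'top': array([ 585.9, -178.8,  159.3])}
```

{"fn": "drive_tool", "kwargs": {
  "motion": [
    [0, [0.004, -0.0011, 0.011], 0],
    [0, [0.005, -0.0014, 0.014], 0],
    [0, [0.005, -0.0014, 0.014], 0],
    [0, [0.005, -0.0014, 0.014], 0],
    [0, [0.004, -0.0011, 0.011], 0]
  ]
}}

```text
time_s: 4.2
position: [614.7, -219.2, 231.3]
tcp_rot: [[0.269, 0.963, 0.009], [0.963, -0.269, -0.003], [-0.001, 0.009, -1.0]]
wrist_force: [0.4, 1.2, -2.1]
grip_width: 11.4
finger_force: 58.7
```

{"fn": "drive_tool", "kwargs": {
  "motion": [
    [0, [0, 0, 0.012], 0],
    [0, [0, 0.004, 0.01], 0],
    [0, [0, 0.006, 0.006], 0],
    [0, [0, 0.008, 0], 0],
    [0, [0, 0.008, 0], 0]
  ]
}}

```text
time_s: 4.62
position: [611.2, -191.0, 256.5]
tcp_rot: [[0.269, 0.963, 0.001], [0.963, -0.269, 0.0], [0.0, 0.001, -1.0]]
wrist_force: [-0.1, -0.2, -2.1]
grip_width: 11.6
finger_force: 58.7
```

```bash
python3 -c "from h import *;look('g4')"
```

```text
4.6167 [ 611.2 -191.   256.5] 11.626598608701237 58.72726795725612 [-0.1 -0.2 -2.1]
scene {'n': 2005, 'lean': np.float64(7.6), 'head': np.float64(-15.5), 'along': array([-84.,  93.]), 'up': array([-58.,  54.]), 'mid': array([ 596.8, -184.4,  198.3]), 'bot': array([ 589.4, -182.3,  141.2]), 'top': array([ 603.6, -186.3,  251.6])}
top {'n': 690, 'lean': np.float64(7.9), 'head': np.float64(-15.4), 'along': array([-46.,  51.]), 'up': array([-73.,  35.]), 'mid': array([ 609.2, -144. ,  216.5]), 'bot': array([ 599.5, -141.4,  144.4]), 'top': array([ 613.8, -145.3,  251. ])}
```

View pics/g4_scene.png

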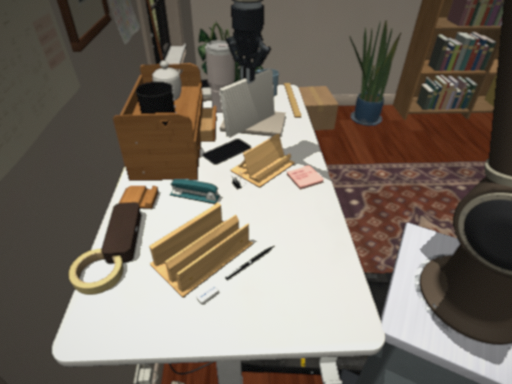

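The notebook is now in the air (scene ~(250,105)), but with a vertical tool it settled to about 8° lean once it left the panel. I'll lean it back to 20° against the slot's rear chamfer at the rim. Then I'll lower it leaning into the mouth.

{"fn": "drive_tool", "kwargs": {
  "motion": [
    [0, [-0.003, 0.012, 0], -0.004],
    [0, [-0.005, 0.02, 0], -0.004],
    [0, [-0.0062, 0.026, 0], -0.004],
    [0, [-0.0062, 0.026, 0], -0.004],
    [0, [-0.0062, 0.026, 0], -0.004]
  ]
}}

```text
time_s: 5.13
position: [583.4, -80.3, 255.3]
tcp_rot: [[0.289, 0.957, -0.002], [0.957, -0.289, 0.001], [0.0, -0.002, -1.0]]
wrist_force: [0.9, -0.7, -2.0]
grip_width: 11.4
finger_force: 58.8
```

{"fn": "drive_tool", "kwargs": {
  "motion": [
    [0, [-0.0062, 0.026, 0], 0],
    [0, [-0.0062, 0.026, 0], 0],
    [0, [-0.0062, 0.026, 0], 0],
    [0, [-0.0062, 0.026, 0], 0],
    [0, [-0.0062, 0.026, 0], 0]
  ]
}}

```text
time_s: 5.55
position: [552.2, 49.8, 255.5]
tcp_rot: [[0.288, 0.958, -0.001], [0.958, -0.288, 0.0], [-0.0, -0.001, -1.0]]
wrist_force: [-0.0, 0.6, -2.1]
grip_width: 11.4
finger_force: 58.8
```

{"fn": "drive_tool", "kwargs": {
  "motion": [
    [0, [-0.0062, 0.026, 0], 0],
    [0, [-0.0062, 0.026, 0], 0],
    [0, [-0.0062, 0.026, -0.005], 0],
    [0, [-0.005, 0.022, -0.01], 0],
    [0, [-0.0028, 0.0147, -0.01], 0]
  ]
}}

```text
time_s: 5.97
position: [525.8, 165.4, 230.9]
tcp_rot: [[0.287, 0.958, -0.0], [0.958, -0.287, 0.001], [0.001, -0.001, -1.0]]
wrist_force: [-0.3, -0.6, -2.8]
grip_width: 11.3
finger_force: 58.8
```

{"fn": "drive_tool", "kwargs": {
  "motion": [
    [0, [0, 0, -0.008], 0],
    [0, [0, 0, -0.008], 0],
    [0, [0, 0, -0.006], 0],
    [0, [0, 0, 0], 0],
    [0, [0, 0, 0], 0]
  ]
}}

```text
time_s: 6.38
position: [527.1, 161.8, 208.8]
tcp_rot: [[0.289, 0.957, -0.001], [0.957, -0.289, -0.0], [-0.001, -0.001, -1.0]]
wrist_force: [-0.1, -0.1, -2.2]
grip_width: 11.2
finger_force: 58.7
```

```bash
python3 -c "from h import *;look('a')"
```

```text
6.3833 [527.1 161.8 208.8] 11.215437019170357 58.74192553157627 [-0.1 -0.1 -2.2]
scene {'n': 3767, 'lean': np.float64(7.8), 'head': np.float64(-16.8), 'along': array([-82.,  94.]), 'up': array([-57.,  52.]), 'mid': array([513.1, 169.1, 152. ]), 'bot': array([505.7, 171.3,  95.8]), 'top': array([519.8, 167. , 203.7])}
top {'n': 180, 'lean': np.float64(7.8), 'head': np.float64(-16.8), 'along': array([-48.,  45.]), 'up': array([-43.,  25.]), 'mid': array([504. , 126.5, 179.1]), 'bot': array([498.4, 128.1, 136.4]), 'top': array([507.2, 125.5, 204.1])}
```

View pics/a_scene.png

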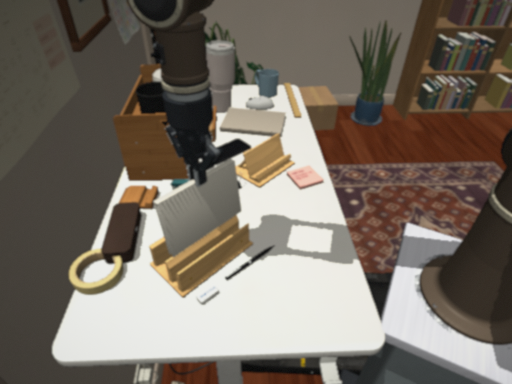

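{"fn": "drive_tool", "kwargs": {
  "motion": [
    [0, [0, 0, -0.007], 0],
    [0, [0, 0, -0.009], 0],
    [0, [0, 0, -0.008], 0],
    [0, [0, 0, -0.004], 0],
    [0, [0, 0, 0], 0]
  ]
}}

```text
time_s: 6.9
position: [525.8, 162.4, 179.2]
tcp_rot: [[0.288, 0.958, -0.004], [0.958, -0.288, -0.001], [-0.002, -0.003, -1.0]]
wrist_force: [-0.2, 0.6, -1.7]
grip_width: 11.5
finger_force: 58.7
```

{"fn": "drive_tool", "kwargs": {
  "motion": [
    [0, [0.0038, -0.0011, 0], 0],
    [0, [0.0038, -0.0011, -0.0005], 0],
    [0, [0.0038, -0.0011, -0.0007], 0],
    [0, [0.0038, -0.0011, -0.001], 0],
    [0, [0.0038, -0.0011, -0.001], 0]
  ]
}}

```text
time_s: 7.32
position: [545.5, 157.6, 179.1]
tcp_rot: [[0.288, 0.958, -0.004], [0.958, -0.288, 0.001], [-0.0, -0.004, -1.0]]
wrist_force: [-5.6, 1.3, 7.4]
grip_width: 11.4
finger_force: 72.0
```

```bash
python3 -c "from h import *;look('b')"
```

```text
7.3167 [545.5 157.6 179.1] 11.441972829269876 72.04102048650384 [-5.6  1.3  7.4]
scene {'n': 3827, 'lean': np.float64(14.3), 'head': np.float64(-16.8), 'along': array([-82.,  94.]), 'up': array([-56.,  53.]), 'mid': array([524.6, 166.3, 123. ]), 'bot': array([511.3, 170.4,  68.2]), 'top': array([537.1, 162.6, 173.9])}
top {'n': 608, 'lean': np.float64(14.8), 'head': np.float64(-16.8), 'along': array([-121.,   55.]), 'up': array([-55.,  49.]), 'mid': array([524.8, 164.7, 126.5]), 'bot': array([511.4, 168.7,  73.6]), 'top': array([536.8, 161.1, 174.1])}
```

{"fn": "drive_tool", "kwargs": {
  "motion": [
    [0, [0.003, -0.0009, -0.0012], 0],
    [0, [0.003, -0.0009, -0.0012], 0],
    [0, [0.003, -0.0009, -0.0012], 0],
    [0, [0.002, -0.0006, -0.0008], 0],
    [0, [0, 0, 0], 0]
  ]
}}

```text
time_s: 7.83
position: [557.7, 154.3, 175.5]
tcp_rot: [[0.288, 0.958, -0.001], [0.958, -0.288, 0.001], [0.001, -0.001, -1.0]]
wrist_force: [-4.4, 1.9, 7.3]
grip_width: 11.4
finger_force: 75.4
```

```bash
python3 -c "from h import *;look('c')"
```

```text
7.8333 [557.7 154.3 175.5] 11.355742245211662 75.43217724189162 [-4.4  1.9  7.3]
scene {'n': 4059, 'lean': np.float64(20.8), 'head': np.float64(-16.8), 'along': array([-82.,  94.]), 'up': array([-56.,  53.]), 'mid': array([530.4, 165. , 120.9]), 'bot': array([511.3, 170.7,  68.3]), 'top': array([548.4, 159.5, 170.2])}
top {'n': 938, 'lean': np.float64(20.8), 'head': np.float64(-16.7), 'along': array([-113.,   65.]), 'up': array([-53.,  53.]), 'mid': array([529.4, 163.6, 121.1]), 'bot': array([511.4, 169. ,  71.8]), 'top': array([547.5, 158.2, 170.8])}
```

{"fn": "drive_tool", "kwargs": {
  "motion": [
    [0, [-0.0012, 0.0004, -0.002], 0],
    [0, [-0.0012, 0.0004, -0.002], 0],
    [0, [-0.0012, 0.0004, -0.002], 0],
    [0, [-0.0012, 0.0004, -0.002], 0],
    [0, [-0.0012, 0.0004, -0.002], 0]
  ]
}}

```text
time_s: 8.35
position: [551.1, 156.6, 165.2]
tcp_rot: [[0.289, 0.957, -0.001], [0.957, -0.289, 0.002], [0.001, -0.002, -1.0]]
wrist_force: [-4.6, 1.5, 4.1]
grip_width: 11.4
finger_force: 73.6
```

```bash
python3 -c "from h import *;look('d')"
```

```text
8.35 [551.1 156.6 165.2] 11.436804178545074 73.6216552555561 [-4.6  1.5  4.1]
scene {'n': 4014, 'lean': np.float64(20.4), 'head': np.float64(-16.9), 'along': array([-82.,  94.]), 'up': array([-57.,  53.]), 'mid': array([524.3, 167.3, 110.3]), 'bot': array([505.4, 173. ,  57.2]), 'top': array([542.1, 161.9, 160.4])}
top {'n': 864, 'lean': np.float64(20.2), 'head': np.float64(-16.9), 'along': array([-115.,   62.]), 'up': array([-53.,  54.]), 'mid': array([522.8, 166.1, 109.6]), 'bot': array([505.2, 171.5,  59.6]), 'top': array([540.7, 160.7, 160.1])}
```

View pics/d_scene.png

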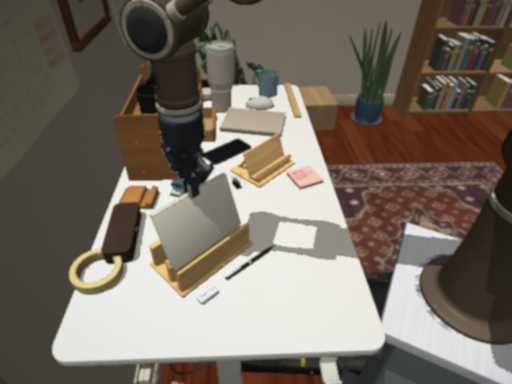

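The notebook leans at 20° with its page edge in the slot mouth (around scene (205,250)). I'll hold it there.

{"fn": "drive_tool", "kwargs": {
  "motion": [
    [0, [0, 0, 0], 0],
    [0, [0, 0, 0], 0],
    [0, [0, 0, 0], 0],
    [0, [0, 0, 0], 0],
    [0, [0, 0, 0], 0]
  ]
}}

```text
time_s: 8.87
position: [551.0, 156.4, 164.0]
tcp_rot: [[0.288, 0.958, -0.001], [0.958, -0.288, 0.001], [0.001, -0.001, -1.0]]
wrist_force: [-4.0, 1.7, 5.6]
grip_width: 11.7
finger_force: 74.1
```

{"fn": "drive_tool", "kwargs": {
  "motion": [
    [0, [0, 0, 0], 0],
    [0, [0, 0, 0], 0],
    [0, [0, 0, 0], 0],
    [0, [0, 0, 0], 0],
    [0, [0, 0, 0], 0]
  ]
}}

```text
time_s: 9.28
position: [550.9, 156.4, 164.0]
tcp_rot: [[0.288, 0.958, -0.001], [0.958, -0.288, 0.001], [0.0, -0.001, -1.0]]
wrist_force: [-4.6, 2.9, 4.5]
grip_width: 11.3
finger_force: 74.1
```

{"fn": "drive_tool", "kwargs": {
  "motion": [
    [0, [0, 0, 0], 0],
    [0, [0, 0, 0], 0],
    [0, [0, 0, 0], 0],
    [0, [0, 0, 0], 0],
    [0, [0, 0, 0], 0]
  ]
}}

```text
time_s: 9.7
position: [551.0, 156.4, 164.0]
tcp_rot: [[0.288, 0.958, -0.001], [0.958, -0.288, 0.001], [0.0, -0.001, -1.0]]
wrist_force: [-4.4, 1.7, 3.1]
grip_width: 11.5
finger_force: 74.1
```

{"fn": "drive_tool", "kwargs": {
  "motion": [
    [0, [0, 0, 0], 0],
    [0, [0, 0, 0], 0],
    [0, [0, 0, 0], 0],
    [0, [0, 0, 0], 0],
    [0, [0, 0, 0], 0]
  ]
}}

```text
time_s: 10.12
position: [550.9, 156.4, 164.0]
tcp_rot: [[0.288, 0.958, -0.001], [0.958, -0.288, 0.001], [0.001, -0.001, -1.0]]
wrist_force: [-4.2, 1.9, 4.5]
grip_width: 11.7
finger_force: 74.1
```

{"fn": "drive_tool", "kwargs": {
  "motion": [
    [0, [-0.0046, 0.0014, 0.0014], 0],
    [0, [-0.0046, 0.0014, 0.0014], 0],
    [0, [-0.0046, 0.0014, 0.0012], 0],
    [0, [-0.0046, 0.0014, 0.001], 0],
    [0, [-0.0046, 0.0014, 0.001], 0]
  ]
}}

```text
time_s: 10.53
position: [529.3, 162.6, 170.0]
tcp_rot: [[0.287, 0.958, 0.004], [0.958, -0.287, -0.001], [0.0, 0.004, -1.0]]
wrist_force: [1.9, -0.9, -0.2]
grip_width: 11.4
finger_force: 59.6
```

{"fn": "drive_tool", "kwargs": {
  "motion": [
    [0, [-0.0046, 0.0014, 0.0006], 0],
    [0, [-0.0046, 0.0014, 0.0004], 0],
    [0, [-0.0046, 0.0014, 0], 0],
    [0, [-0.0046, 0.0014, 0], 0],
    [0, [-0.0046, 0.0014, 0], 0]
  ]
}}

```text
time_s: 10.95
position: [506.8, 170.2, 171.9]
tcp_rot: [[0.288, 0.958, 0.005], [0.958, -0.288, 0.001], [0.002, 0.005, -1.0]]
wrist_force: [4.2, -1.3, 0.5]
grip_width: 11.2
finger_force: 58.4
```

```bash
python3 -c "from h import *;look('e')"
```

```text
10.95 [506.8 170.2 171.9] 11.16940217961501 58.37033149902709 [ 4.2 -1.3  0.5]
scene {'n': 3039, 'lean': np.float64(1.0), 'head': np.float64(-16.9), 'along': array([-82.,  94.]), 'up': array([-57.,  52.]), 'mid': array([499.6, 175.1, 115.3]), 'bot': array([498.7, 175.4,  58.4]), 'top': array([500.4, 174.9, 166.8])}
top {'n': 25, 'lean': np.float64(-10.4), 'head': np.float64(-14.0), 'along': array([-41.,  33.]), 'up': array([-69.,  45.]), 'mid': array([490.2, 122.1, 119.1]), 'bot': array([502.4, 119.1,  50.9]), 'top': array([482.2, 124.1, 163.5])}
```

{"fn": "drive_tool", "kwargs": {
  "motion": [
    [0, [-0.0018, 0.0006, 0], 0],
    [0, [0, 0, 0], 0],
    [0, [0.0026, -0.0019, 0], 0],
    [0, [0, 0, -0.004], 0],
    [0, [0, 0, -0.006], 0]
  ]
}}

```text
time_s: 11.47
position: [505.8, 168.6, 160.2]
tcp_rot: [[0.288, 0.958, -0.001], [0.958, -0.288, 0.0], [-0.0, -0.001, -1.0]]
wrist_force: [2.7, -1.0, -0.3]
grip_width: 11.2
finger_force: 58.5
```

{"fn": "drive_tool", "kwargs": {
  "motion": [
    [0, [0, 0, -0.006], 0],
    [0, [0, 0, -0.006], 0],
    [0, [0, 0, -0.006], 0],
    [0, [0, 0, -0.005], 0],
    [0, [0, 0, 0], 0]
  ]
}}

```text
time_s: 11.88
position: [504.8, 168.4, 135.7]
tcp_rot: [[0.288, 0.958, -0.003], [0.958, -0.288, -0.001], [-0.001, -0.003, -1.0]]
wrist_force: [1.5, -1.5, -3.7]
grip_width: 11.0
finger_force: 58.5
```

```bash
python3 -c "from h import *;look('f')"
```

```text
11.8833 [504.8 168.4 135.7] 10.983633162990763 58.491651713848114 [ 1.5 -1.5 -3.7]
scene {'n': 1887, 'lean': np.float64(0.3), 'head': np.float64(-16.9), 'along': array([-83.,  93.]), 'up': array([-38.,  35.]), 'mid': array([498.4, 173.1,  95.6]), 'bot': array([498.2, 173.2,  57.8]), 'top': array([498.6, 173.1, 131.1])}
top {'n': 19, 'lean': np.float64(-10.6), 'head': np.float64(-15.5), 'along': array([-39.,  37.]), 'up': array([-72.,  44.]), 'mid': array([489.8, 123.1,  86.2]), 'bot': array([502.7, 119.6,  15.2]), 'top': array([482. , 125.3, 129.6])}
```

{"fn": "drive_tool", "kwargs": {
  "motion": [
    [0, [0.0018, -0.0002, 0], 0],
    [0, [0, 0, -0.002], 0],
    [0, [0, 0, -0.002], 0],
    [0, [0, 0, -0.0015], 0],
    [0, [0, 0, 0], 0]
  ]
}}

```text
time_s: 12.4
position: [507.5, 168.6, 131.9]
tcp_rot: [[0.288, 0.958, -0.001], [0.958, -0.288, 0.0], [-0.0, -0.001, -1.0]]
wrist_force: [0.9, -0.5, -3.0]
grip_width: 10.7
finger_force: 58.4
```

{"fn": "drive_tool", "kwargs": {
  "motion": [
    [0, [0, 0, -0.001], 0],
    [0, [0, 0, -0.001], 0],
    [0, [0, 0, 0], 0],
    [0, [0, 0, 0], 0],
    [0, [0, 0, 0], 0]
  ]
}}

```text
time_s: 12.82
position: [507.7, 168.5, 130.0]
tcp_rot: [[0.288, 0.958, -0.0], [0.958, -0.288, 0.0], [-0.0, -0.0, -1.0]]
wrist_force: [1.4, -0.1, -2.0]
grip_width: 11.3
finger_force: 58.4
```

{"fn": "drive_tool", "kwargs": {
  "motion": [
    [0, [0, 0, -0.001], 0],
    [0, [0, 0, -0.001], 0],
    [0, [0, 0, 0], 0],
    [0, [0, 0, 0], 0],
    [0, [0, 0, 0], 0]
  ]
}}

```text
time_s: 13.23
position: [508.4, 168.2, 129.1]
tcp_rot: [[0.288, 0.958, 0.001], [0.958, -0.288, -0.0], [-0.0, 0.001, -1.0]]
wrist_force: [-0.6, -2.3, 5.7]
grip_width: 11.4
finger_force: 59.3
```

{"fn": "drive_tool", "kwargs": {
  "motion": [
    [0, [0, 0, -0.001], 0],
    [0, [0, 0, 0], 0],
    [0, [0, 0, 0], 0],
    [0, [0, 0, 0], 0],
    [0, [0, 0, 0], 0]
  ]
}}

```text
time_s: 13.65
position: [509.0, 168.1, 129.1]
tcp_rot: [[0.288, 0.958, 0.002], [0.958, -0.288, -0.001], [-0.0, 0.002, -1.0]]
wrist_force: [-0.9, -2.9, 9.4]
grip_width: 11.4
finger_force: 59.9
```

{"fn": "drive_tool", "kwargs": {
  "motion": [
    [0.25, [0, 0, 0], 0],
    [0.25, [0, 0, 0], 0],
    [0.4, [0, 0, 0], 0],
    [0.4, [0, 0, 0], 0],
    [0.4, [0, 0, 0.004], 0]
  ]
}}

```text
time_s: 14.07
position: [506.5, 168.4, 129.9]
tcp_rot: [[0.288, 0.958, -0.003], [0.958, -0.288, -0.0], [-0.001, -0.003, -1.0]]
wrist_force: [-0.1, -0.3, 0.5]
grip_width: 34.2
finger_force: 0.0
```

{"fn": "drive_tool", "kwargs": {
  "motion": [
    [0.4, [0, 0, 0.01], 0],
    [0.4, [0, 0, 0.025], 0],
    [0.4, [0, 0, 0.035], 0],
    [0.4, [0, 0, 0.04], 0],
    [0.4, [0, 0, 0.02], 0]
  ]
}}

```text
time_s: 14.48
position: [510.1, 169.2, 267.0]
tcp_rot: [[0.288, 0.958, 0.007], [0.958, -0.288, 0.002], [0.004, 0.007, -1.0]]
wrist_force: [0.3, 0.5, 0.6]
grip_width: 34.5
finger_force: 0.0
```

{"fn": "drive_tool", "kwargs": {
  "motion": [
    [0.4, [0, 0, 0], 0],
    [0.4, [0, 0, 0], 0],
    [0.4, [0, 0, 0], 0],
    [0.4, [0, 0, 0], 0],
    [0.4, [0, 0, 0], 0]
  ]
}}

```text
time_s: 14.9
position: [506.6, 168.2, 259.3]
tcp_rot: [[0.288, 0.958, -0.004], [0.958, -0.288, -0.001], [-0.002, -0.003, -1.0]]
wrist_force: [0.0, -0.2, 0.4]
grip_width: 34.1
finger_force: 0.0
```

Run:
```python
from h import *
from station import *
import numpy as np
o=get_obs();print(o['time_s'],o['position'],o['grip_width'])
for n in('scene','top'):
    c=camera(n);cv2.imwrite(f'pics/z_{n}.png',c['img'][:,:,::-1]);print(lean(c,np.array([507.,169,136])))
    W=cloud(c).reshape(-1,3);r=W-[507.2,171.3,0];m=(np.hypot(r[:,0],r[:,1])<110)&(W[:,2]>120)&(W[:,2]<145)
    Q=r[m];print(n,m.sum(),'ztop',np.percentile(W[m][:,2],[5,50,95]).round(1),'u',np.percentile(Q[:,:2]@[.958,-.287],[2,98]).round(1),'v',np.percentile(Q[:,:2]@[.287,.958],[1,99]).round(1))
```

```text
14.9 [506.58818483 168.20376932 259.26749355] 34.14142288768254
{'n': 1879, 'lean': np.float64(-0.1), 'head': np.float64(-16.9), 'along': array([-82.,  94.]), 'up': array([-38.,  35.]), 'mid': array([498.3, 174.2,  96.5]), 'bot': array([498.3, 174.2,  58.9]), 'top': array([498.3, 174.2, 131.4])}
scene 836 ztop [121.3 132.7 134.9] u [-10.7   3.4] v [-88.   88.5]
{'n': 53, 'lean': np.float64(1.3), 'head': np.float64(-16.4), 'along': array([-61.,  73.]), 'up': array([-45.,  39.]), 'mid': array([491.7, 152.5,  93.5]), 'bot': array([490.7, 152.8,  48.7]), 'top': array([492.5, 152.3, 132. ])}
top 353 ztop [131.6 134.  136.1] u [-9.9  3.2] v [-90.1  28. ]
```

View pics/z_scene.png

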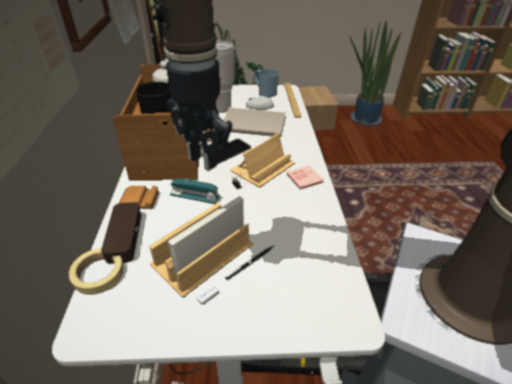

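The notebook stands upright in the narrow slot (scene ~(207,230)). Its top is at 134 mm, which matches standing on the slot floor, and it is centred within 1 mm and released.

```bash
python3 -c "from station import *;print(job_done())"
```

```text
the job is handed in; nothing more can be done
None
```

The notebook stands upright and released on the narrow slot's floor, centred to about 1 mm, and the job is handed in at about 15 s. Because the tool could not tilt, the lean slipped from 20° to about 8° in transit; I restored it to 20° against the slot's rear chamfer at the rim, then lowered the page edge into the mouth, held it about 1.7 s, straightened it and lowered it.

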